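Push the ampoule carton into the corner stop

ROBOT

A 7-joint arm with a two-finger parallel gripper is mounted at the origin on a cart in front of the work surface, level with it; the furniture and walls round the work are solid. World frame = base frame: x ahead of the robot, y to its left, z up, the work surface at z = 0. Lengths are in mm, angles in rad, forces in N, time in s.
With the tool pointing down it reaches from about 400 to 850 mm from the base axis. Payload 4.4 kg.
Tool frame: the origin (TCP) lies between the finger pads; the fingertips stand 22 mm ahead of it and the grasp point (between the pads) lies 3 mm ahead of it (manip.finger_overhang is the distance from the TCP to the fingertips, in mm); z points along the fingers, y is the direction in which the jaws open and shut (so a half turn about z gives the same grasp; the last joint's range is limited). The gripper opens to 94 mm and grips with 3 to 60 N. Pads are 16 mm wide; open, the fingers measure 119 mm over their backs; the gripper's body (75 mm by 177 mm) begins 78 mm behind the grasp point.
Start: joints at [-1.17, 0.628, 0.038, 1.517, -0.027, 0.996, -0.02], TCP at [292.5, 580.484, 227.478] pointing down, gripper open.
Joint ranges: [-3.06, 3.06], [-0.37, 2.12], [-1.25, 1.32], [0.18, 2.47], [-1.1, 4.24], [0.23, 1.98], [-2.94, 2.94]. Speed limits (rad/s): [2.57, 2.57, 3.14, 3.14, 3.14, 3.14, 3.14].

INTERFACE

Orientations are given as a rotation vector (axis times angle).
In Python, from plant import manip gives the robot as it stands. The module is installed in compiled form; this text tells all that it offers. Calls block until the motion is done:
- manip.move_to(position, orientation): joint-space move of the TCP to a pose.
- manip.move_straight(position, rotation=None, vel=150): straight line of the TCP; rotation=None keeps the orientation; vel is the mean speed in mm/s.
- manip.move_joints(angles): joint-space move.
- manip.set_gripper(opening, squeeze=None): finger opening in mm; squeeze is the grip in N (None keeps the last); returns when the fingers have stopped.
- manip.wait(seconds).
- manip.ik(position, orientation): joint angles nearest the present ones, or None.
- manip.read_state(): the state.
- manip.capture(name): name is "scene" or "top" or "wrist"; returns a dict with "img" (384x512x3 uint8, red, green, blue), "vfov" (degrees; the focal length in pixels is half the picture's height over the tangent of half this angle, whatever the lens; pixels are square), "cx", "cy" (the principal point, pixels), "view" (4x4, takes a point from world to camera coordinates). Camera axes: x right, y down, z forward; pixel columns grow to the right and rows downward; lengths in mm; the calibration is good to about 2 mm. The wrist camera is an equidistant fisheye: a pixel r from the principal point sees the ray r / f radians off the axis. A picture is of the moment at which its call begins. There is no depth.
A pose or a line that the arm cannot do raises manip.IKError and nothing moves.
- manip.close_job(): hands the job in, once; it reports no verdict.
The state is a dict: "clock": time; "joints": joint angles; "qvel": joint speeds; "joint_torque": joint torques, N m; "eef_pos": TCP position; "orientation": TCP orientation; "contact_force": force on the tool from outside, world axes, zero at the start; "torque": the same for the moment, N m; "width": finger opening in mm.
Only numpy, scipy, OpenCV 4.12 (cv2) and the standard library are available. Lean on these libraries where they do the work, as an engineer would, in place of code of your own. Each camera call takes 0.05 s, during which the arm holds its last target.

TASK

Push the flat white-and-red ampoule carton along the table into the metal corner stop, until one long side lies flush against the long rail and one end against the short rail. Only push it: it must stay flat on the table and never be picked up, and the two vials and the tape roll must be left standing where they are. Finish with the carton resting squarely in the corner and the fingers clear of it.

Things in the scene. Friction and masses are not known exactly. Their poses are not given: they have to be found in the camera images.
- carton: Flat closed ampoule carton, white with a red band, lying on the table, loose, about 0.1 to 0.2 kg. A box 63 mm along its own x, 122 mm along its own y, 24 mm high (z up). Origin: centre of its underside. Either end may go to the short rail.
- corner_stop: L-shaped aluminium stop fixed to the table, z up. Origin: inside corner at table height. Long rail: inner face is its plane x = 0, from the corner 200 mm along -y. Short rail: inner face is its plane y = 0, 95 mm along -x. Rails 8 mm thick, 30 mm high; on their outer sides feet 3 mm high, reaching 22 mm from the inner faces. The table between it and the carton is free.
- home (a point): Fixed point on the table inside the corner, where the carton's origin lies when home: x = -32 mm, y = -61 mm in the stop's frame, carton's y axis along the long rail. Nothing is drawn there.
- vial_grey: Glass vial with a light grey cap, loose, 33 mm across and 56 mm high, upright. Origin: centre of its underside. Not to be moved.
- vial_teal: Glass vial with a teal cap, loose, 33 mm across and 56 mm high, upright. Origin: centre of its underside. Not to be moved.
- tape: Roll of beige tape, loose, 56 mm across and 25 mm high, lying flat. Origin: centre of its underside. Not to be moved.
Things that resemble listed ones, but are neither listed nor needed, are in the scene too. Of the things shaped like the carton, the white one is meant.

How it is judged (in metres and radians):
At the end, for the whole second after the job is handed in: The carton lies flat and at rest in the corner, its long side within 4 mm of the long rail and its end within 4 mm of the short rail (at the middle of each), square to the rails within 0.05 rad; the vials and the tape roll stand upright within 15 mm of where they were (x of carton in the frame of corner_stop between -0.036 and -0.028 m and y of carton in the frame of corner_stop between -0.065 and -0.057 m and angle between the y axis of carton and the y axis of corner_stop, either way round below 0.05 rad and height (world z) of carton below 0.004 m and angle between carton's own z axis and vertical below 0.06 rad and linear speed of carton below 0.01 m/s and angle between each of vial_grey, vial_teal, tape's own z axis and vertical below 0.2 rad and distance of each of vial_grey, vial_teal, tape from where it was at the start of the episode below 0.015 m); the robot touches nothing.
It fails at once if the carton is lifted off the table (its underside's centre more than 10 mm up) (height (world z) of carton above 0.01 m).
It fails at once if the carton is tipped by more than 0.25 rad (angle between carton's own z axis and vertical above 0.25 rad).
It fails at once if the vial with the grey cap is moved by more than 15 mm or tipped over (distance of vial_grey from where it was at the start of the episode above 0.015 m or angle between vial_grey's own z axis and vertical above 0.3 rad).
It fails at once if the vial with the teal cap is moved by more than 15 mm or tipped over (distance of vial_teal from where it was at the start of the episode above 0.015 m or angle between vial_teal's own z axis and vertical above 0.3 rad).
It fails at once if the tape roll is moved by more than 15 mm or tipped over (distance of tape from where it was at the start of the episode above 0.015 m or angle between tape's own z axis and vertical above 0.3 rad).
It also fails if it takes over 48 s, if anything falls off the work surface, if the arm or the gripper's body presses on something with over 40 N, if the wrist force passes 120 N, or if a joint passes its speed limit or range.

## Working session

There is one attempt and no reset: what is moved stays moved. The work goes in short steps, each a Python script; the robot and the scene stay as the last script left them, time stands still between calls to the robot, and variables do not carry over. Pictures are saved under pics/ and viewed, and the job is handed in when it is done.

```bash
mkdir -p pics; ls; python3 - <<'E'
from plant import manip
import cv2,numpy as np
for n in ["scene","top","wrist"]:
    c=manip.capture(n)
    cv2.imwrite(f"pics/{n}0.png",c["img"][:,:,::-1])
    print(n,c["vfov"],c["cx"],c["cy"]);print(np.round(c["view"],4).tolist())
s=manip.read_state();print(s); print(manip.finger_overhang)
E
```

```text
pics
scene 55.14572197507913 253.03583822698764 195.45801724146003
[[0.8745, -0.4847, 0.0195, -526.2527], [-0.2107, -0.4157, -0.8848, 157.4526], [0.4369, 0.7696, -0.4656, 608.9377], [0.0, 0.0, 0.0, 1.0]]
top 53.60894967290862 256.80795411912834 192.46804103555618
[[0.0225, -0.9997, 0.0048, -25.931], [-0.9969, -0.0228, -0.0758, 588.4813], [0.0759, -0.0031, -0.9971, 946.724], [0.0, 0.0, 0.0, 1.0]]
wrist 65.70646984690485 257.39623590583557 194.24359149989166
[[0.4506, 0.8927, -0.001, -649.0671], [0.8565, -0.432, 0.2825, -29.7094], [0.2518, -0.1281, -0.9593, 392.1246], [0.0, 0.0, 0.0, 1.0]]
{'clock': 0.15, 'joints': array([-1.16978902,  0.62910848,  0.03846329,  1.51808319, -0.02696426,
        0.99630627, -0.01998972]), 'qvel': array([ 0.00213504, -0.00451277,  0.0002234 , -0.00196104, -0.00051592,
        0.0002567 , -0.00020694]), 'joint_torque': array([ 1.19066615e-03, -5.50091779e+01,  1.14505079e+00, -1.86815089e+01,
       -5.21018053e-02,  2.09286448e-02,  1.08278521e-04]), 'eef_pos': array([292.3089139 , 580.06191215, 226.79958207]), 'orientation': array([-7.26525926e-01, -3.05614196e+00,  2.13395518e-03]), 'contact_force': array([-0.33550757,  0.16991703,  0.70358049]), 'torque': array([0.01074592, 0.02432745, 0.066665  ]), 'width': 94.1022674049003}
22.0
```

View pics/scene0.png

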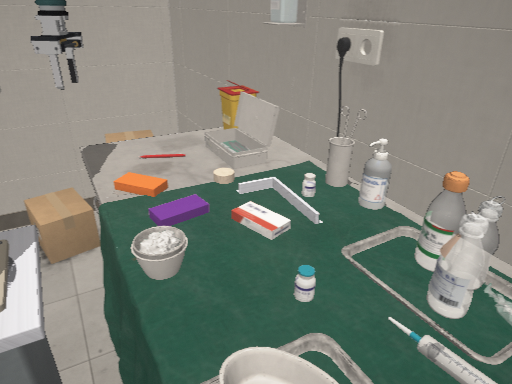

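View pics/top0.png

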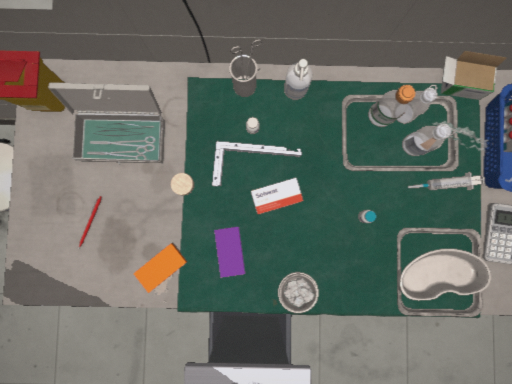

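View pics/wrist0.png

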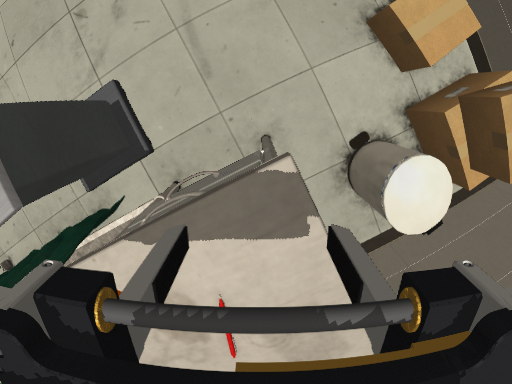

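```bash
cat > h.py <<'E'
import numpy as np,cv2
from plant import manip
def pix2w(c,u,v,z):
    f=192/np.tan(np.radians(c["vfov"]/2)); V=np.array(c["view"]);R=V[:3,:3];t=V[:3,3]
    o=-R.T@t; d=R.T@np.array([(u-c["cx"])/f,(v-c["cy"])/f,1]); s=(z-o[2])/d[2]
    return o+s*d
def w2pix(c,p):
    f=192/np.tan(np.radians(c["vfov"]/2)); V=np.array(c["view"]);q=V[:3,:3]@np.array(p,float)+V[:3,3]
    return np.array([c["cx"]+f*q[0]/q[2],c["cy"]+f*q[1]/q[2]])
def crop(c,name,u0,v0,u1,v1,k):
    im=c["img"][v0:v1,u0:u1,::-1]
    im=cv2.resize(im,None,fx=k,fy=k,interpolation=cv2.INTER_CUBIC); cv2.imwrite(f"pics/{name}.png",im)
E
python3 - <<'E'
from h import *
c=manip.capture("top"); crop(c,"topcrop",200,110,325,220,6)
c=manip.capture("scene"); crop(c,"scenecrop",200,160,330,250,6)
E
```

```text
(no output)
```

View pics/topcrop.png

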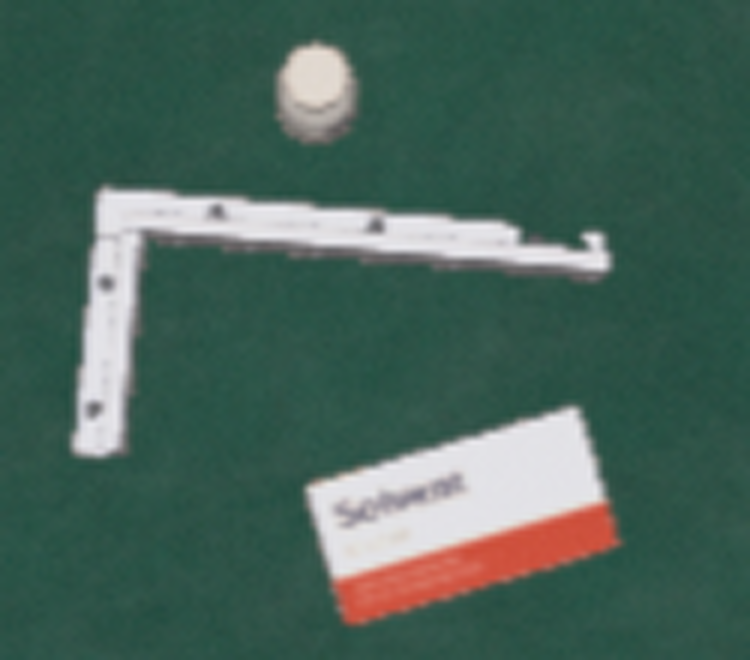

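View pics/scenecrop.png

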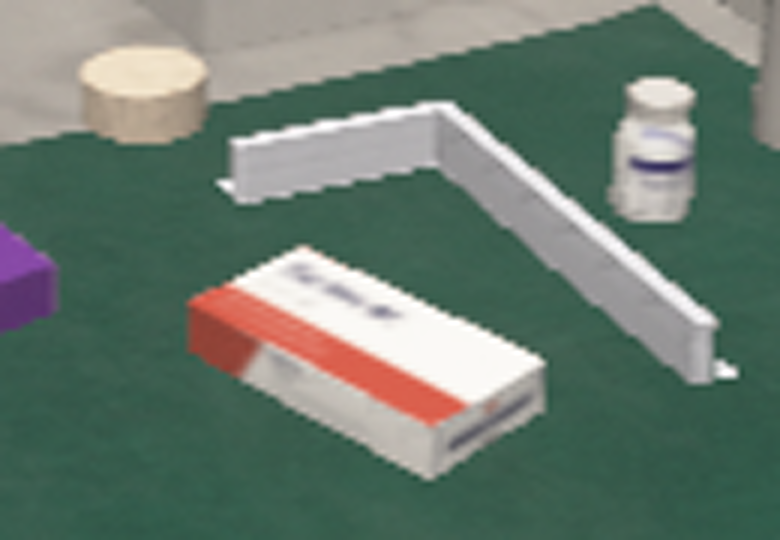

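```bash
cat >> h.py <<'E'
def fitmodel(c,pts3d,pix,x0):
    from scipy.optimize import least_squares
    def r(p):
        a=p[2];R=np.array([[np.cos(a),-np.sin(a)],[np.sin(a),np.cos(a)]])
        out=[]
        for q,m in zip(pts3d,pix):
            w=np.r_[R@np.array(q[:2])+p[:2],q[2]]; out+=list(w2pix(c,w)-m)
        return np.array(out)
    s=least_squares(r,x0,x_scale=[1,1,.01]); return s.x,np.abs(s.fun).max()
def box(p,pts):
    a=p[2];R=np.array([[np.cos(a),-np.sin(a)],[np.sin(a),np.cos(a)]])
    return [np.r_[R@np.array(q[:2])+p[:2],q[2]] for q in pts]
C4=[(31.5,61,24),(31.5,-61,24),(-31.5,-61,24),(-31.5,61,24)]
E
python3 - <<'E'
from h import *
import json
T=manip.capture("top");S=manip.capture("scene")
def cp(l,u0,v0,k=6): return [np.array([u0+(x+.5)/k-.5,v0+(y+.5)/k-.5]) for x,y in l]
# carton: far-left, far-right, near-right, near-left (top view)
ct=cp([(306,486),(578,408),(620,545),(347,625)],200,110)
# world guess
for p in ct: print(np.round(pix2w(T,*p,24),1))
car,e=fitmodel(T,[C4[0],C4[1],C4[2],C4[3]],ct,[550,-60,.3]);print("carton top",car,e)
cs=cp([(305,247),(545,362),(433,424),(190,300)],200,160)
car2,e=fitmodel(S,C4,cs,[550,-60,.3]);print("carton scene",car2,e)
# stop in scene: corner top inner, long end top inner, short end top inner, bottoms
sp=[(0,0,0),(0,-200,0),(-95,0,0),(0,-200,30),(-95,0,30)]
ss=cp([(437,167),(690,383),(240,203),(690,327),(233,143)],200,160)
st,e=fitmodel(S,sp,ss,[650,50,0]);print("stop scene",st,e)
st2,e=fitmodel(T,[(0,-200,0),(-95,0,0)],cp([(606,277),(128,452)],200,110),[650,50,0]);print("stop top",st2,e)
for n,(u,v),z in [("grey",(252.2,122.5),56),("teal",(370,216),56),("tape",(181,184),25)]: print(n,pix2w(T,u,v,z))
# overlay
im=cv2.resize(T["img"][:,:,::-1],None,fx=4,fy=4,interpolation=cv2.INTER_CUBIC)
def dr(im,c,pts,col,cl=True):
    q=np.array([(w2pix(c,p)+.5)*4-.5 for p in pts]).astype(int);cv2.polylines(im,[q],cl,col,1)
im2=cv2.resize(S["img"][:,:,::-1],None,fx=4,fy=4,interpolation=cv2.INTER_CUBIC)
L=[(-95,0),(0,0),(0,-200)]
for I,c in((im,T),(im2,S)):
  for q,col in((car,(0,255,255)),(car2,(255,0,255))): dr(I,c,box(q,C4),col)
  for q,col in((st2,(0,255,255)),(st,(255,0,255))):
    for z in(0,30): dr(I,c,box(q,[(*l,z) for l in L]),col,False)
cv2.imwrite("pics/ov_top.png",im[440:920,800:1500]);cv2.imwrite("pics/ov_sc.png",im2[640:1000,700:1400])
E
```

```text
[593.2   3.4  24. ]
[ 629.2 -111.6   24. ]
[ 571.2 -130.3   24. ]
[534.7 -15.3  24. ]
carton top [ 5.82114439e+02 -6.34428786e+01  3.06338355e-01] 0.5138592704213352
carton scene [ 5.82261651e+02 -6.67112334e+01  2.93958505e-01] 0.8105492458894332
stop scene [ 7.01365496e+02  7.50062806e+01 -7.31914837e-02] 1.201011802841549
stop top [ 7.03264924e+02  7.45861695e+01 -6.71766627e-02] 0.22509394140126915
grey [761.21574499   2.98772969  56.        ]
teal [ 534.83161439 -291.40391355   56.        ]
tape [605.91265971 180.82735975  25.        ]
```

View pics/ov_top.png

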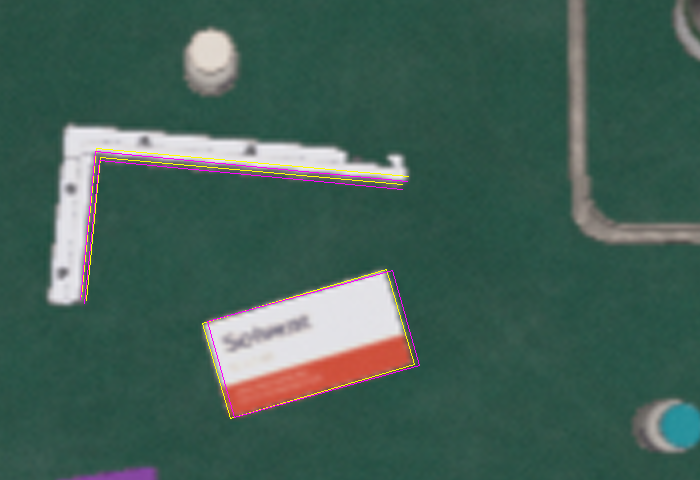

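View pics/ov_sc.png

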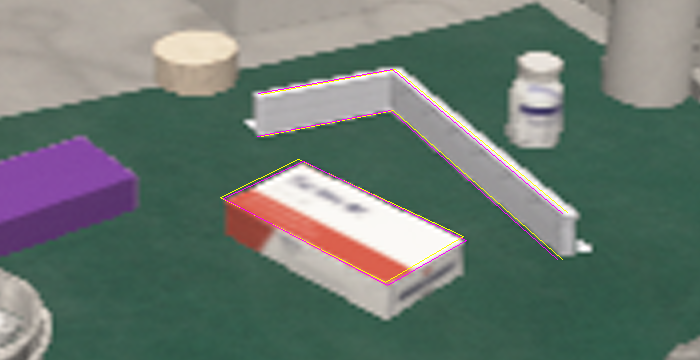

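Lookalikes in the top view are the purple box (229,252), the orange box (160,268) and the white-and-red box (277,196). The close crop shows "Solvent" on white with a red band, so I choose the box at (277,196). The overlays match in both views to about 2–3 mm. Next I'll push the long side with two fingers.

```bash
cat >> h.py <<'E'
from scipy.spatial.transform import Rotation as Ro
ST=np.array([702.5,75.,-0.067])
def s2w(x,y,z):
    a=ST[2];return [ST[0]+np.cos(a)*x-np.sin(a)*y,ST[1]+np.sin(a)*x+np.cos(a)*y,z]
def ori(yaw): # tool y direction at angle yaw in the world
    yt=np.array([np.cos(yaw),np.sin(yaw),0]);zt=np.array([0,0,-1.]);xt=np.cross(yt,zt)
    return Ro.from_matrix(np.c_[xt,yt,zt]).as_rotvec()
def best(p,yaw):
    r=[]
    for k in(0,np.pi):
        q=manip.ik(p,ori(yaw+k))
        if q is not None: r.append((abs(q[6]),yaw+k,np.round(q,2)))
    return min(r,key=lambda t:t[0])
def st():
    s=manip.read_state();print("t",round(s["clock"],2),"pos",np.round(s["eef_pos"],1),"F",np.round(s["contact_force"],1),"w",round(s["width"],1))
E
python3 - <<'E'
from h import *
for p,y in((s2w(-190,-148,160),ST[2]+np.pi/2),(s2w(-190,-148,27),ST[2]+np.pi/2),(s2w(-70,-148,27),ST[2]+np.pi/2),(s2w(-32,-240,27),ST[2]),(s2w(-32,-130,27),ST[2])):
    print(np.round(p,1),best(p,y))
E
```

```text
[503.  -59.9 160. ] (np.float64(0.9578113068474837), np.float64(4.6453889803846895), array([-0.4 ,  0.63,  0.71,  2.  , -0.6 ,  0.74, -0.96]))
[503.  -59.9  27. ] (np.float64(0.7639562030279519), np.float64(4.6453889803846895), array([-0.23,  0.81,  0.46,  2.07, -0.83,  0.45, -0.76]))
[622.7 -68.   27. ] (np.float64(0.8993481818536667), np.float64(4.6453889803846895), array([-0.28,  0.95,  0.6 ,  1.73, -0.78,  0.71, -0.9 ]))
[ 654.5 -162.3   27. ] (np.float64(0.38518477373248305), np.float64(-0.067), array([ 0.07,  0.92,  0.24,  1.58, -0.3 ,  0.68,  0.39]))
[661.9 -52.6  27. ] (np.float64(0.24924847328418223), np.float64(-0.067), array([-0.11,  0.91,  0.26,  1.61, -0.33,  0.66,  0.25]))
```

```bash
python3 - <<'E'
from h import *
o=ori(ST[2]+1.5*np.pi)
manip.move_to(s2w(-190,-148,160),o); st()
manip.set_gripper(58); st()
manip.move_straight(s2w(-190,-148,27),o,vel=120); st()
manip.move_straight(s2w(-100,-148,27),o,vel=50); st()
T=manip.capture("top");S=manip.capture("scene")
crop(T,"t1",200,110,325,230,6);crop(S,"s1",180,130,330,260,5)
E
```

```text
t 2.76 pos [503.4 -58.8 159.9] F [-0.1 -0.3 -0.2] w 94.2
t 3.48 pos [503. -60. 160.] F [ 0.5 -0.5 -0.6] w 58.0
t 4.74 pos [503.4 -60.1  27.5] F [-0.2 -0.5  0.5] w 57.9
t 6.69 pos [592.8 -66.   27.1] F [-0.1  0.4 -0.9] w 58.1
```

View pics/t1.png

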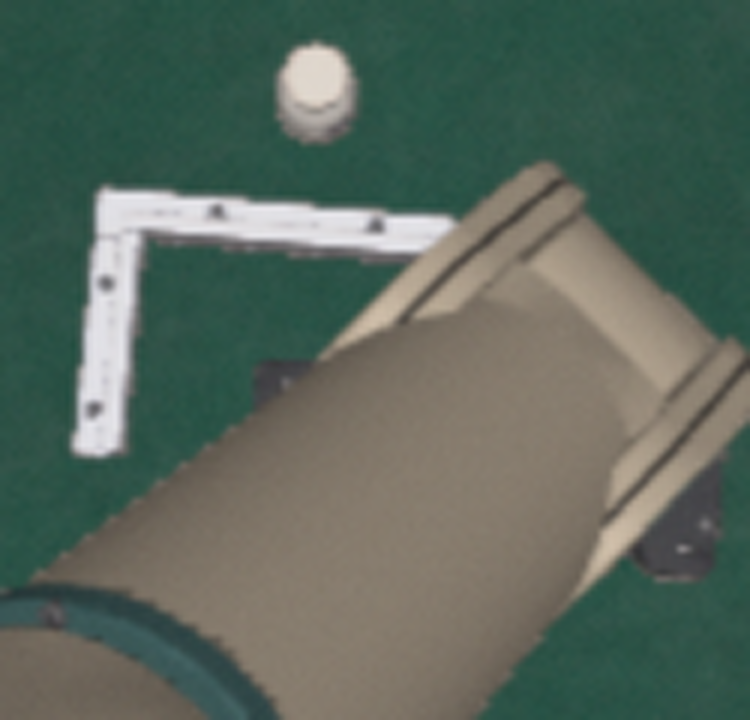

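View pics/s1.png

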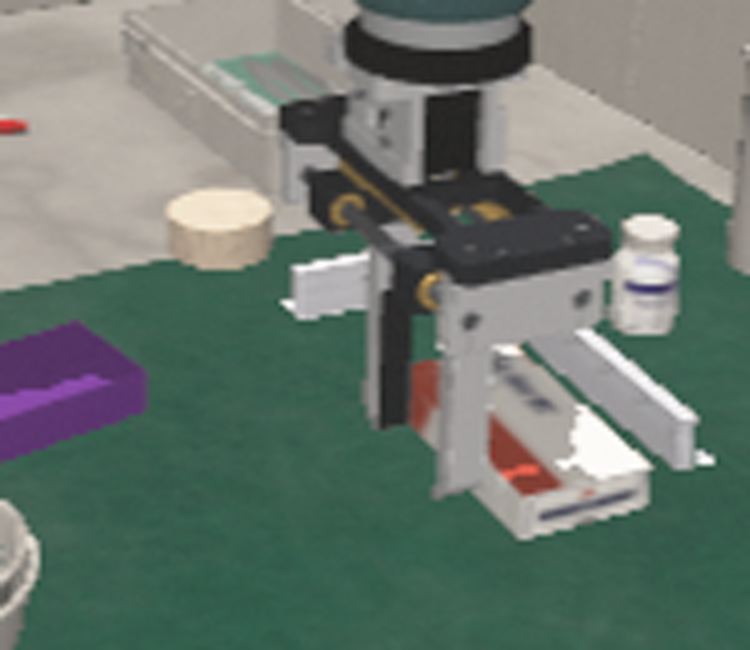

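The scene crop (s1) shows the carton square to the rails, with both fingers on its red long side. I'll keep pushing in small force-monitored steps.

```bash
python3 - <<'E'
from h import *
o=ori(ST[2]+1.5*np.pi)
manip.move_straight(s2w(-80,-148,27),o,vel=50); st()
x=-80
while x<-62:
    x+=2; manip.move_straight(s2w(x,-148,27),o,vel=25)
    F=manip.read_state()["contact_force"]; print(x,np.round(F,1))
    if F[0]<-6: break
st()
manip.move_straight(s2w(x-25,-148,27),o,vel=120)
manip.move_straight(s2w(x-25,-148,110),o,vel=180)
manip.move_to(s2w(-60,-300,120),ori(ST[2])); st()
T=manip.capture("top");S=manip.capture("scene")
crop(T,"t2",200,110,325,230,6);crop(S,"s2",180,130,330,260,5)
E
```

```text
t 7.34 pos [613.1 -67.4  26.9] F [-0.1 -0.2  0.3] w 58.0
-78 [0.5 0.2 0.3]
-76 [-0.2  0.4 -0.7]
-74 [-0.4  0.2 -0.8]
-72 [-5.   1.1  3.9]
-70 [-9.5  0.9  7.6]
t 8.59 pos [619.3 -67.7  26.8] F [-9.5  0.9  7.6] w 57.9
t 10.81 pos [ 622.2 -219.3  119. ] F [-0.3 -0.4  0.5] w 57.9
```

View pics/t2.png

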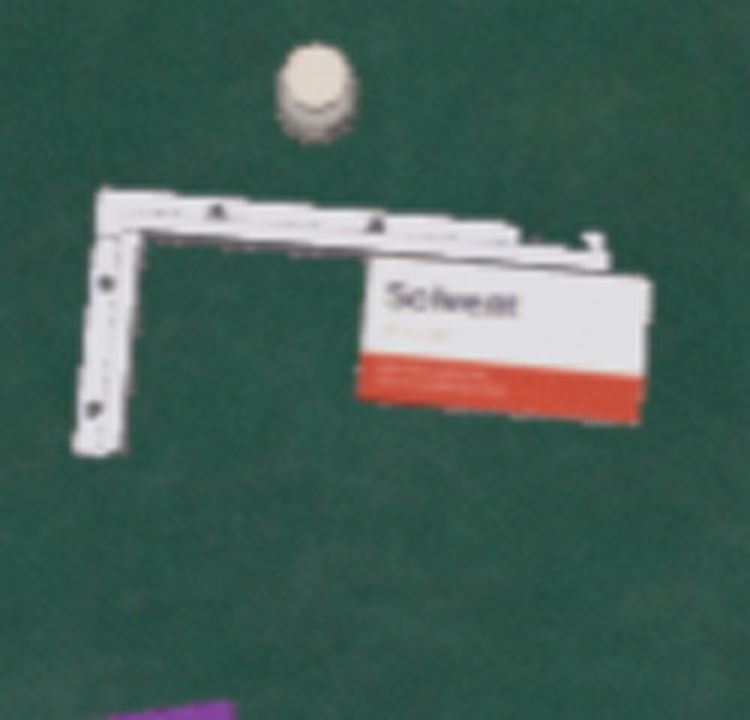

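View pics/s2.png

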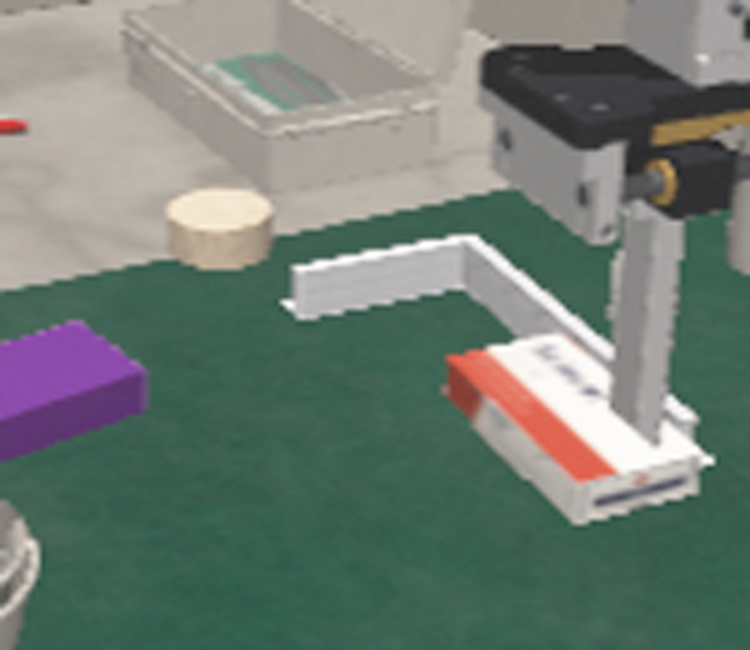

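```bash
python3 - <<'E'
from h import *
T=manip.capture("top")
pc=[np.array([200+(x+.5)/6-.5,110+(y+.5)/6-.5]) for x,y in [(368,255),(650,277),(640,424),(357,400)]]
p,e=fitmodel(T,C4,pc,[660,-60,-.07]);a=ST[2];d=p[:2]-ST[:2]
print(p,e,"in stop",np.cos(a)*d[0]+np.sin(a)*d[1],-np.sin(a)*d[0]+np.cos(a)*d[1])
yc=-np.sin(a)*d[0]+np.cos(a)*d[1]
o=ori(a); X=-35
manip.set_gripper(30)
y0=yc-61-8-20
manip.move_to(s2w(X,y0,100),o); manip.move_straight(s2w(X,y0,27),o,vel=120); st()
manip.move_straight(s2w(X,-61-61-8-12,27),o,vel=50); st()
y=-142
while y<-120:
    y+=2; manip.move_straight(s2w(X,y,27),o,vel=25)
    F=manip.read_state()["contact_force"]; print(y,np.round(F,1))
    if F[1]<-6: break
st()
S=manip.capture("scene");crop(S,"s3",180,130,330,260,5)
E
```

```text
[ 6.58173667e+02 -7.94599394e+01 -5.76580728e-02] 0.2701522626304609 in stop -33.88580461082884 -157.08102659070897
t 12.7 pos [ 651.5 -168.8   27.6] F [ 0.5 -0.1  0.3] w 29.6
t 14.93 pos [658.1 -64.6  27. ] F [-0.8 -1.3  0.5] w 29.8
-140 [ 0.3 -1.7  0.7]
-138 [-0.5  0.1  0.4]
-136 [-0.1  0.2 -0.3]
-134 [-0.3  0.2  0.3]
-132 [-0.5  0.1  0.7]
-130 [ 0.9 -3.1 -0.4]
-128 [-1.3 -6.8  0.2]
t 16.68 pos [658.9 -53.5  27.1] F [-1.3 -6.8  0.2] w 30.0
```

View pics/s3.png

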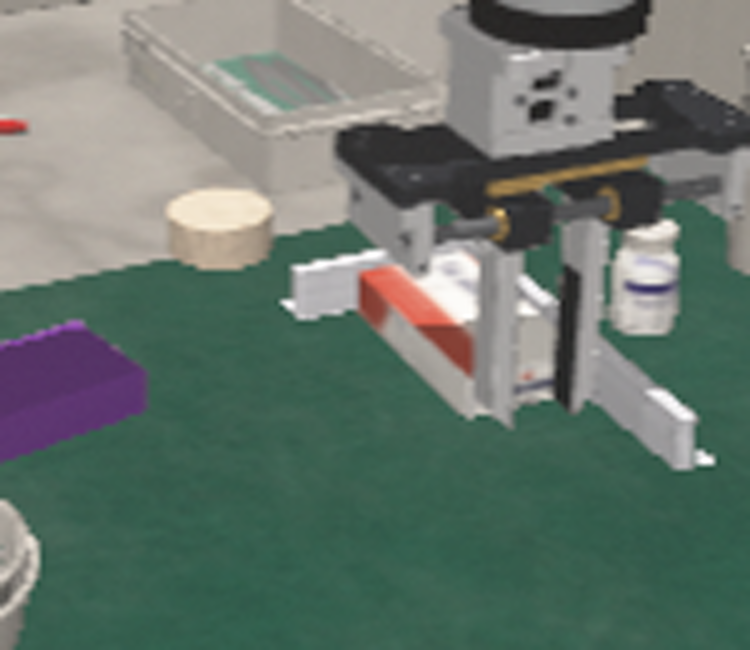

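The carton has reached the short rail: contact force starts at the expected y ≈ -130. I'll back off, press the long side once more and then inspect.

```bash
python3 - <<'E'
from h import *
a=ST[2];o=ori(a)
manip.move_straight(s2w(-35,-155,27),o,vel=100)
manip.move_straight(s2w(-35,-160,120),o,vel=180)
o=ori(a+1.5*np.pi)
manip.move_to(s2w(-110,-61,120),o); manip.set_gripper(58)
manip.move_straight(s2w(-110,-61,27),o,vel=120); st()
manip.move_straight(s2w(-80,-61,27),o,vel=50)
x=-80
while x<-62:
    x+=2; manip.move_straight(s2w(x,-61,27),o,vel=25)
    F=manip.read_state()["contact_force"]; print(x,np.round(F,1))
    if F[0]<-6: break
manip.move_straight(s2w(-110,-61,27),o,vel=100)
manip.move_straight(s2w(-110,-61,150),o,vel=180)
manip.move_to(s2w(-150,-330,170),o); st()
T=manip.capture("top");S=manip.capture("scene")
crop(T,"t4",160,110,285,220,6);crop(S,"s4",200,150,330,250,6)
cv2.imwrite("pics/t4full.png",T["img"][:,:,::-1])
E
```

```text
t 20.57 pos [589.2  21.3  27.6] F [-0.1 -0.5 -0.4] w 57.9
-78 [-1.  -0.1  0.2]
-76 [0.9 0.3 0.5]
-74 [0.6 0.4 0. ]
-72 [-5.4 -0.6  4. ]
-70 [-10.   -0.    7.5]
t 25.01 pos [ 531.4 -242.2  169.2] F [0.  0.1 0. ] w 58.4
```

View pics/t4.png

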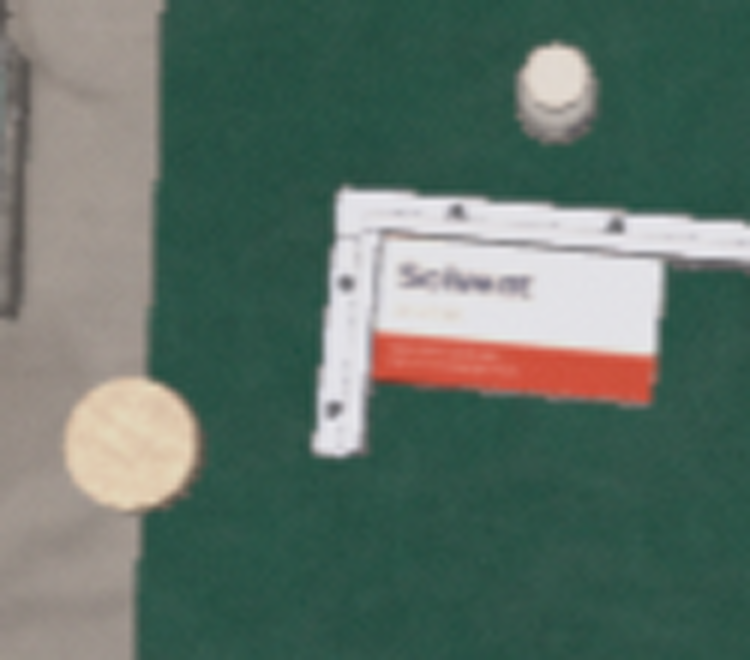

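View pics/s4.png

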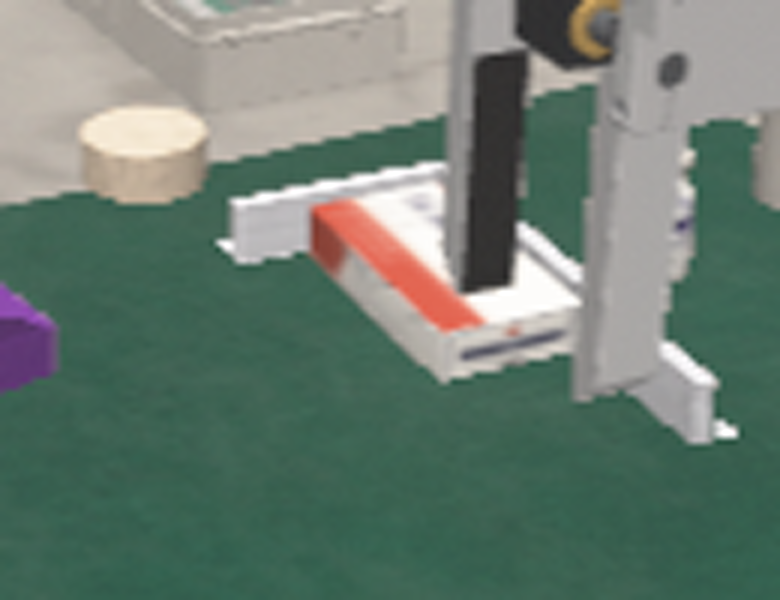

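View pics/t4full.png

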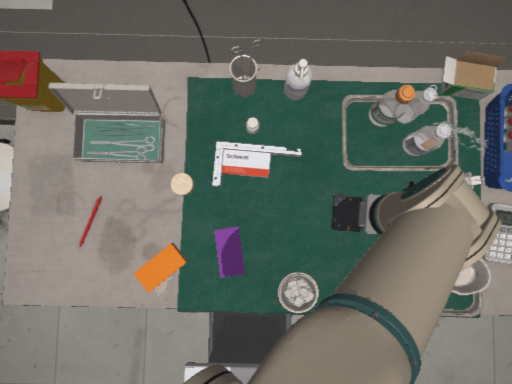

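```bash
python3 - <<'E'
from h import *
T=manip.capture("top")
pc=[np.array([160+(x+.5)/6-.5,110+(y+.5)/6-.5]) for x,y in [(384,236),(664,261),(652,405),(372,381)]]
p,e=fitmodel(T,C4,pc,[660,0,-.07])
# stop from top view inner-top edges/bottom visible points
q,e2=fitmodel(T,[(0,-200,0),(-95,0,0)],[np.array([200+606.5/6-.5,110+277.5/6-.5]),np.array([200+128.5/6-.5,110+452.5/6-.5])],[700,75,-.07])
for s in(ST,q):
    a=s[2];d=p[:2]-s[:2];print(p,e,"in stop",np.cos(a)*d[0]+np.sin(a)*d[1],-np.sin(a)*d[0]+np.cos(a)*d[1],p[2]-a)
# overlay: carton at the rail-flush pose vs picture
k=6;im=cv2.resize(T["img"][110:220,160:285,::-1],None,fx=k,fy=k,interpolation=cv2.INTER_CUBIC)
def dr(pts,col,cl):
    z=np.array([(w2pix(T,x)-[160,110]+.5)*k-.5 for x in pts]).round().astype(int);cv2.polylines(im,[z],cl,col,1)
dr(box(p,C4),(255,0,255),True)
for z in(0,30): dr(box(q,[(-95,0,z),(0,0,z),(0,-200,z)]),(0,255,255),False)
cv2.imwrite("pics/ov5.png",im)
E
```

```text
[ 6.63790384e+02  1.70281959e+01 -6.32262832e-02] 0.5380867182734903 in stop -34.741559409411494 -60.433339322562546 0.0037737167989188303
[ 6.63790384e+02  1.70281959e+01 -6.32262832e-02] 0.5380867182734903 in stop -35.52186013492228 -60.077925243156656 0.003950379436254023
```

View pics/ov5.png

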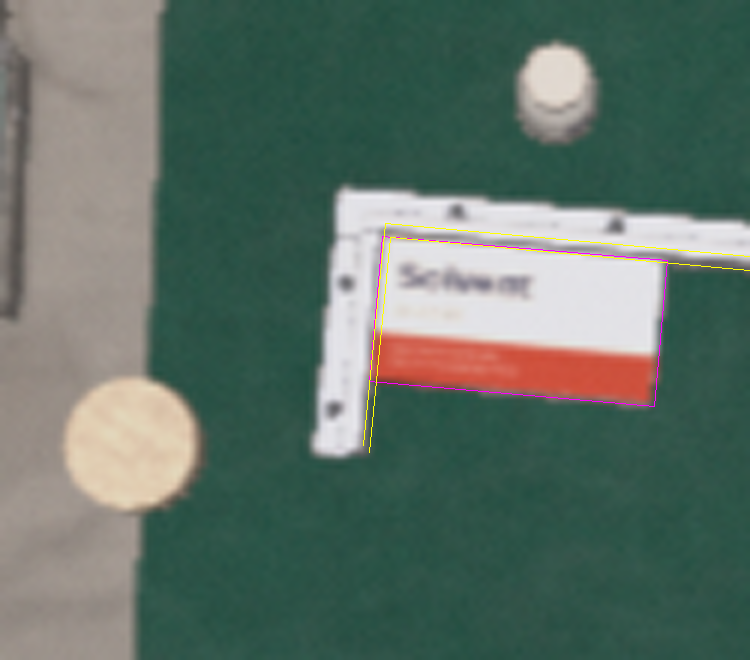

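The angle and y agree. The top-view x reading (-34.7 to -35.5) is close to the -36 limit, though one pixel is about 2.5 mm there. I'll check with the wrist camera close above the carton.

```bash
python3 - <<'E'
from h import *
o=ori(ST[2]+1.5*np.pi)
manip.move_to(s2w(-115,-55,130),o); manip.move_straight(s2w(-115,-55,90),o,vel=150); manip.wait(.15); st()
W=manip.capture("wrist"); cv2.imwrite("pics/w6.png",W["img"][:,:,::-1]); np.save("w6.npy",{k:W[k] for k in W},allow_pickle=True)
E
```

```text
t 26.81 pos [584.9  27.   91.1] F [-0.4  0.5 -0.1] w 57.8
```

View pics/w6.png

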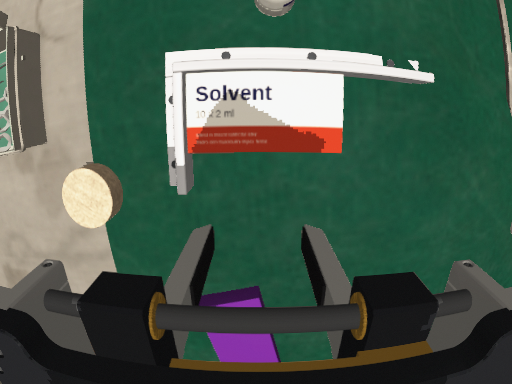

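```bash
python3 - <<'E'
import numpy as np,cv2
W=np.load("w6.npy",allow_pickle=True).item()
im=cv2.resize(W["img"][40:200,155:360,::-1],None,fx=3.8,fy=3.7,interpolation=cv2.INTER_CUBIC);cv2.imwrite("pics/w6c.png",im)
im=cv2.resize(W["img"][50:110,165:230,::-1],None,fx=9,fy=9,interpolation=cv2.INTER_NEAREST);cv2.imwrite("pics/w6d.png",im)
E
```

```text
(no output)
```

View pics/w6c.png

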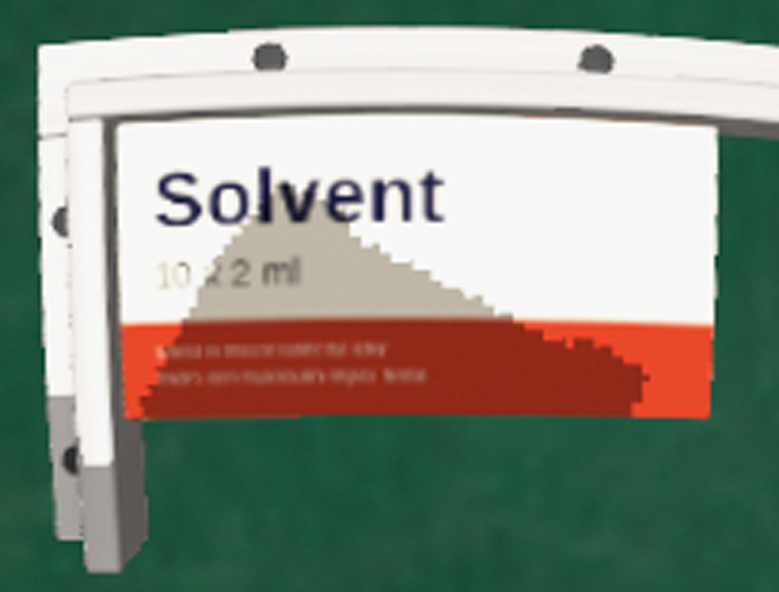

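View pics/w6d.png

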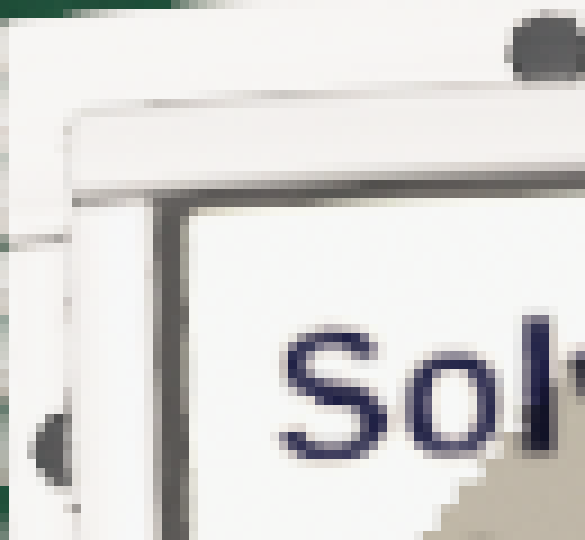

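```bash
python3 - <<'E'
from h import *
W=np.load("w6.npy",allow_pickle=True).item()
g=W["img"].astype(int).mean(2)
for u in(190,230,265,300,335): print("col",u,g[62:80,u].astype(int))
for v in(80,95,110,122): print("row",v,g[v,176:194].astype(int))
f=192/np.tan(np.radians(W["vfov"]/2));V=np.array(W["view"]);R=V[:3,:3];t=V[:3,3]
def bp(u,v,z):
    d=np.array([u-W["cx"],v-W["cy"]]);r=np.hypot(*d);th=r/f
    w=R.T@np.r_[np.sin(th)*d/r,np.cos(th)];o=-R.T@t;p=o+(z-o[2])/w[2]*w
    a=ST[2];e=p[:2]-ST[:2];return np.round([np.cos(a)*e[0]+np.sin(a)*e[1],-np.sin(a)*e[0]+np.cos(a)*e[1]],2)
np.set_printoptions(suppress=True)
for u,v in((200,69),(200,72.5),): print(bp(u,v,30),bp(u,v,24))
print("short",bp(182,90,30),bp(185.5,90,24))
E
```

```text
col 190 [240 240 240 241 242 242 243 230 184  91 106 223 246 247 247 246 246 247]
col 230 [238 240 240 241 241 233 189 108  99 181 246 247 247 247 247 247 246 246]
col 265 [238 240 240 242 239 219 153  96 135 234 246 246 247 247 246 247 247 247]
col 300 [239 239 240 241 241 238 208 129  98 127 242 246 247 247 247 246 247 247]
col 335 [237 240 239 239 240 241 242 234 202  94  96 136 246 246 247 246 247 247]
row 80 [246 247 247 247 246 212 136  89  90 158 240 247 246 246 247 247 246 247]
row 95 [245 246 247 247 246 231 165  86  88 128 238 246 246 247 247 247 247 247]
row 110 [244 246 246 247 247 239 195  92  88  99 224 246 247 247 247 247 246 246]
row 122 [244 245 246 247 247 242 221 106  88  91 160 246 246 247 247 247 247 247]
[  0.1  -14.39] [  0.95 -13.24]
[ -2.55 -14.38] [ -1.77 -13.23]
short [-14.97  -0.65] [-14.69  -1.87]
```

The close wrist view shows thin, even strips about 2.6 px wide along the long rail and 3 px along the short rail. After parallax that leaves gaps of about 1.2 mm each, parallel within 0.01 rad. I'll retreat, check the bystanders and hand in.

```bash
python3 - <<'E'
from h import *
o=ori(ST[2]+1.5*np.pi)
manip.move_straight(s2w(-190,-55,200),o,vel=200); manip.move_to(s2w(-300,-20,220),o); manip.wait(.3); st()
T=manip.capture("top");S=manip.capture("scene")
cv2.imwrite("pics/t7.png",T["img"][:,:,::-1]);cv2.imwrite("pics/s7.png",S["img"][:,:,::-1])
a=cv2.imread("pics/top0.png");d=cv2.absdiff(a,T["img"][:,:,::-1]).max(2)
s0=cv2.imread("pics/scene0.png");ds=cv2.absdiff(s0,S["img"][:,:,::-1]).max(2)
for n,(u,v),(p,q) in(("grey",(252,124),(309,185)),("teal",(369,216),(305,283)),("tape",(181,184),(223,176))):
    print(n,"top diff",d[v-12:v+12,u-12:u+12].mean(),"scene diff",ds[q-12:q+12,p-10:p+10].mean())
E
```

```text
t 28.52 pos [402.6  74.6 219.8] F [-0.8  0.7 -0.1] w 58.0
grey top diff 2.7083333333333335 scene diff 2.725
teal top diff 2.564236111111111 scene diff 2.44375
tape top diff 3.0364583333333335 scene diff 2.2708333333333335
```

View pics/t7.png

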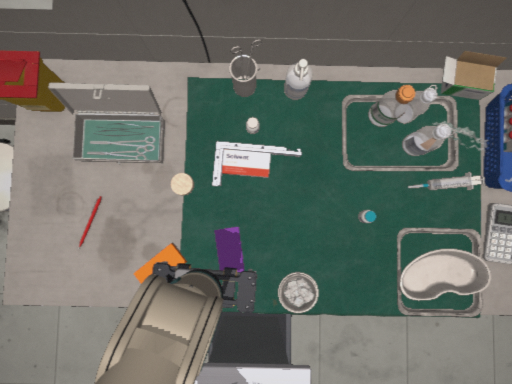

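View pics/s7.png

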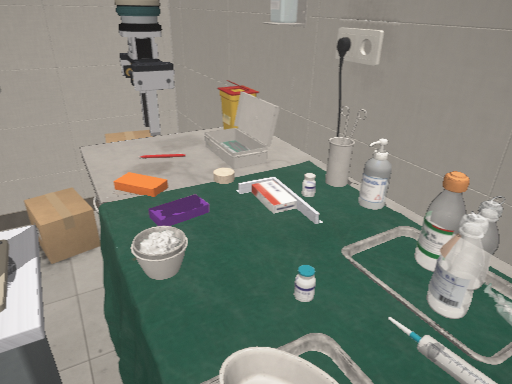

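The carton (top 245,162; scene 272,196) sits in the corner. The grey vial (252,124), teal vial (369,216) and tape (181,184) show only image-noise differences from the start, and the arm is clear.

```bash
python3 -c "
from plant import manip
print(manip.close_job())"
```

```text
the job is handed in; nothing more can be done
None
```

The white-and-red carton is flat in the corner stop, and I handed the job in at about 28.5 s of the 48 s allowed; no verdict is reported. I pushed its long side with two open fingers until it squared up against the long rail. I then pushed its end to the short rail, pressed the long side once more (wrist force stayed at about 12 N or less), and moved the arm clear.

- **Fit:** the close wrist view showed gaps of about 1.2 mm to each rail, parallel within about 0.01 rad. That is inside the 4 mm and 0.05 rad limits.
- **Disagreement:** the coarser top view put the carton at x ≈ -35 mm in the stop's frame, near the -36 mm limit. One pixel there is about 2.5 mm, so I relied on the wrist view, which gives about -33 mm; the force also rose where contact with the rail was expected.
- **Bystanders:** the two vials and the tape roll differ from the starting pictures only by image noise in both the top and scene views. The fingers are clear of everything.

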